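Roll the gas cylinder up into its bench saddle

ROBOT

A 6-joint arm with a two-finger parallel gripper is mounted at the origin on the work surface. World frame = base frame: x ahead of the robot, y to its left, z up, the work surface at z = 0. Lengths are in m, angles in rad, forces in N, time in s.
With the tool pointing down it reaches from about 0.3 to 0.775 m from the base axis. Payload 14.6 kg.
Tool frame: the origin (TCP) lies at the very end of the fingers, on their centre line; the grasp point (between the pads) lies 19 mm behind it; z points along the fingers, y is the direction in which the jaws open and shut (so a half turn about z gives the same grasp; the last joint's range is limited). The gripper opens to 94 mm and grips with 3 to 60 N. Pads are 16 mm wide; open, the fingers measure 119 mm over their backs; the gripper's body (75 mm by 177 mm) begins 78 mm behind the grasp point.
Start: joints at [-1.341, 0.3, 1.521, -0, 1.321, -0.067], TCP at [0.161, -0.526, 0.205] pointing down, gripper open.
Joint ranges: [-3.03, 3.03], [-0.79, 2.21], [0.23, 2.52], [-1.04, 4.18], [0, 3.07], [-2.55, 2.55]. Speed limits (rad/s): [2.22, 2.22, 2.57, 3.14, 3.14, 3.14].

INTERFACE

Orientations are given as [roll, pitch, yaw] about the fixed x, y, z axes, in that order (R = Rz(yaw) Ry(pitch) Rx(roll)).
In Python, from station import status, camera, ctrl gives the robot as it stands. The module is installed in compiled form; this text tells all that it offers.
- The arm moves only by the shell command python3 -m jog 'ROWS' [FORCE]. ROWS is JSON, a list of rows, each a list of 7 numbers: the shift along the tool's x, y, z each as a share of 1000 mm, from -1 to 1, then the turn, a rotation vector about the tool's x, y, z each as a share of pi/2 rad, from -1 to 1, then the opening, from -1 (shut) to 1 (fully open), so that 0 is half open. A call has 1 to 20 rows; each row is the pose to reach, as a shift and turn from the pose measured when the call began, along the tool's axes at that moment; what a row does not reach only later rows make up. A row lasts 1/10 s, in which the tool goes at most 50 mm and 8.59 degrees, less where a joint would pass 70% of its speed; a pose out of reach is approached as far as the arm can. A call with a number of a shift or a turn outside -1 to 1 is refused whole. A call with a gripper value outside its range is refused whole. The fingers move at their own pace and stop on an object; FORCE is the grip in N (left out, the last holds). Time passes only in rows, so rows that repeat a pose let the fingers close. It gives the time, the measured TCP pose, the force and the opening at its end, in the units of the state.
- status.get_obs(): the state, without advancing time (a new reading comes with each control period).
- camera(name): name is "scene" or "top" or "wrist"; returns a dict with "image" (384x512x3 uint8, red, green, blue), "fx", "fy", "cx", "cy" (pixels), "k1" (the pictures are not rectified: a ray, as slopes to the right and down, at radius r is drawn at 1 + k1 r^2 times it, then the intrinsics apply), "world_from_camera" (4x4, takes a point from camera to world coordinates). Camera axes: x right, y down, z forward; pixel columns grow to the right and rows downward; lengths in m; the calibration is good to about 2 mm. A picture is of the moment at which its call begins. There is no depth.
- ctrl.hand_in(): hands the job in, once; it reports no verdict.
The state is a dict: "time_s": time; "qpos": joint angles; "joint_vel": joint speeds; "tau": joint torques, N m; "ee_pos": TCP position; "eef_rot": TCP orientation; "force": force on the tool from outside, world axes, zero at the start; "moment": the same for the moment, N m; "grip_width": finger opening in m.
Only numpy, scipy, OpenCV 4.12 (cv2) and the standard library are available. Lean on these libraries where they do the work, as an engineer would, in place of code of your own. Each camera call takes 0.05 s, during which the arm holds its last target.

TASK

The small aluminium calibration-gas cylinder lies on the low loading shelf of the steel cradle. With the fingertips behind its barrel, push it slowly and steadily up the slope, over the crest and into the saddle so that it rests against the stop plate, square across the cradle. Do not pinch, lift or tip the cylinder, let it run back down or push it hard, and leave the other things on the bench where they are; finish clear of it.

Things in the scene. Friction and masses are not known exactly. Their poses are not given: they have to be found in the camera images.
- gas_cylinder: lying aluminium gas cylinder, 74 mm diameter over its whole 220 mm but for a necked shoulder, 0.4 to 0.7 kg. Origin on its axis at mid-length, 37 mm above the plate under it. x axis = its axis: plain barrel -110 to +55 mm, shoulder, steel guard collar +80 to +110; y, z turn as it rolls. Balance point near x = -15 mm. Starts at rest on the flat shelf, square across. Smooth; let go on the slope, it rolls back
- cradle: folded steel cradle bolted to the bench. Origin at bench level midway across; x across the cradle (along the lying cylinder), y level and uphill, z up. 226 mm clear between the side cheeks, which stand about 38 mm above the plate (88 mm above the bench at the saddle). Along y in mm: front lip -174, flat shelf -172 to -60, slope to the crest at 100, saddle, stop at 160. Foot tabs reach x = +-143
- cradle_shelf (a point): near edge of the flat loading shelf, midway across, on the plate: cradle (0, -172, 12) mm. The shelf is level, 12 mm above the bench; behind this edge stands the front lip, 4 mm thick, its top 24 mm above the bench
- cradle_foot (a point): foot of the slope, midway across, on the plate: cradle (0, -60, 12) mm. From here the plate rises at 10 degrees to the crest
- cradle_crest (a point): crest at the top of the slope, midway across, on the plate: cradle (0, 100, 40) mm. Beyond it the plate falls 3.5 mm at 12 degrees to y = 116.5 mm, then runs level to the stop: a cylinder pushed past the crest drops into this shallow saddle and stays there
- cradle_stop (a point): rubber-faced stop at the uphill end, midway across, at the height where it meets the cylinder: cradle (0, 160, 73.5) mm. Its buffer strip is 26 mm tall and 176 mm wide; the upright plate behind it ends 88 mm above the bench
- cradle_seat (a point): where the middle of the cylinder's axis comes when it rests centred in the saddle against the stop: cradle (0, 122, 73.5) mm. Seated, the axis has about 2 mm of play along y; sideways it has 3 mm each way between the cheeks
- spare_cylinder: bystander: a like cylinder, collar up, standing upright on the bench, 74 mm in diameter, 220 mm tall, origin at the centre of its base; leave it alone
- amber_bottle: bystander: closed amber bottle, 86 mm in diameter, 180 mm tall, origin at the centre of its base; leave it alone
- vial_rack: bystander: white block of small vials, 90 x 150 mm, 46 mm tall, origin at the centre of its base, longer side along its y; leave it alone
- wrench: bystander: flat steel wrench about 180 mm long lying on the bench along its own x; leave it alone

How it is judged:
By the outcome, as a careful person would: the job done as asked, in the order asked, and still so for the second after the job is handed in, with the robot touching nothing.
It also fails if it takes over 38 s, if anything falls off the work surface, if the arm or the gripper's body presses on something with over 40 N, if the wrist force passes 120 N, or if a joint passes its speed limit or range.

## Working session

There is one attempt and no reset: what is moved stays moved. The work goes in short steps, Python scripts to look and compute and a shell command to move; the robot and the scene stay as the last step left them, time stands still between calls to the robot, and variables do not carry over. Pictures are saved under pics/ and viewed, and the job is handed in when it is done.

```bash
mkdir -p pics; ls
python3 - <<'E'
from station import status, camera, ctrl
import cv2, numpy as np
print(status.get_obs())
for n in ("scene","top","wrist"):
    c=camera(n); cv2.imwrite(f"pics/{n}0.png",c["image"][:,:,::-1])
    print(n,c["fx"],c["fy"],c["cx"],c["cy"],c["k1"],c["world_from_camera"].tolist() if hasattr(c["world_from_camera"],'tolist') else c["world_from_camera"])
E
```

```text
pics
{'time_s': 0.0, 'qpos': array([-1.34058806e+00,  3.00464993e-01,  1.52157034e+00, -1.37099922e-05,
        1.32069773e+00, -6.65848650e-02]), 'joint_vel': array([ 0.0007884 , -0.0005683 , -0.00099278, -0.00109731, -0.00035432,
        0.00090938]), 'tau': array([-7.77921869e-04, -5.31808770e+01, -3.52731442e+01,  7.08282413e-02,
        2.46154441e-02, -1.17549002e-04]), 'ee_pos': array([ 0.16079295, -0.52570114,  0.20489422]), 'eef_rot': array([-3.14045388e+00, -6.26282465e-05,  2.96796502e-01]), 'force': array([ 0.00504795, -0.43489298,  0.87829225]), 'moment': array([ 0.05385254,  0.0206691 , -0.00881554]), 'grip_width': 0.09357599910400441}
scene 474.58551067729394 474.58551067729394 255.3980963910973 195.21402401328427 -0.13646122393183954 [[0.3525086111666053, 0.6364561796324291, -0.6860475278441606, 1.6622260228213843], [0.9356574573240174, -0.2265330991317215, 0.2706064994632092, -0.46682979564222704], [0.01681670619786548, -0.737296606804528, -0.6753598388912269, 1.2270817341754479], [0.0, 0.0, 0.0, 1.0]]
top 474.41950922244934 474.41950922244934 252.36286007648567 192.26725697671534 -0.10599166601935811 [[-0.026195679735778344, -0.9972542453267434, 0.06926583963952078, 0.42180884912082356], [-0.9996475974616956, 0.026430343450822243, 0.0024734255864237815, -0.04068722618254145], [-0.004297354097643021, -0.06917663711730182, -0.9975951712116999, 1.4774128148929215], [0.0, 0.0, 0.0, 1.0]]
wrist 269.5515244042651 269.5515244042651 255.22176990244654 193.06296452151713 -0.001270151899063903 [[0.29143226267772143, -0.924062747859895, -0.24733635860536568, 0.2322228635585244], [-0.956591346363702, -0.28165240921904944, -0.07486598989650227, -0.5028930478957763], [-0.0004820089436550025, 0.25841818511614745, -0.966033027007179, 0.3835238278350934], [0.0, 0.0, 0.0, 1.0]]
```

View pics/scene0.png

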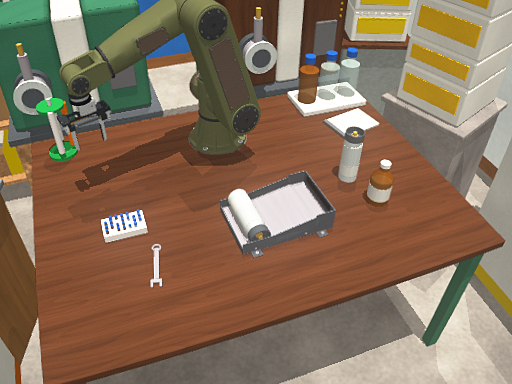

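View pics/top0.png

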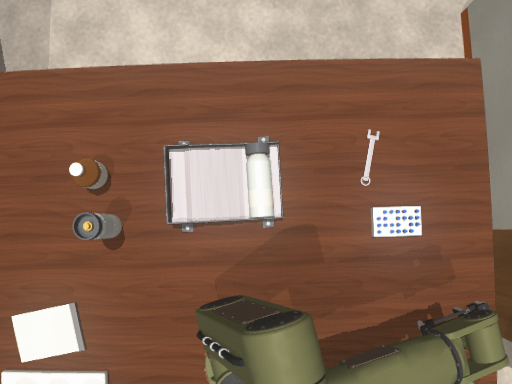

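View pics/wrist0.png

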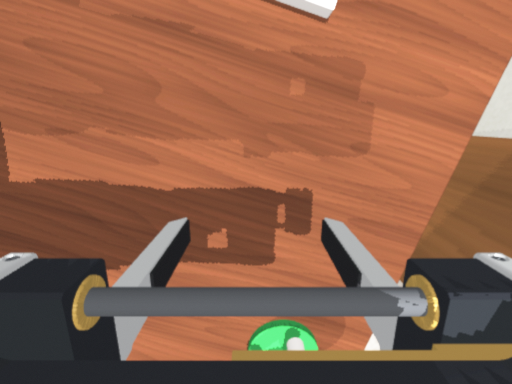

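Run:
```python
import cv2
a=cv2.imread("pics/top0.png")[125:240,150:300]; cv2.imwrite("pics/topz.png",cv2.resize(a,None,fx=5,fy=5,interpolation=cv2.INTER_CUBIC))
a=cv2.imread("pics/scene0.png")[160:265,205:345]; cv2.imwrite("pics/scz.png",cv2.resize(a,None,fx=5,fy=5,interpolation=cv2.INTER_CUBIC))
```

```text
(no output)
```

View pics/topz.png

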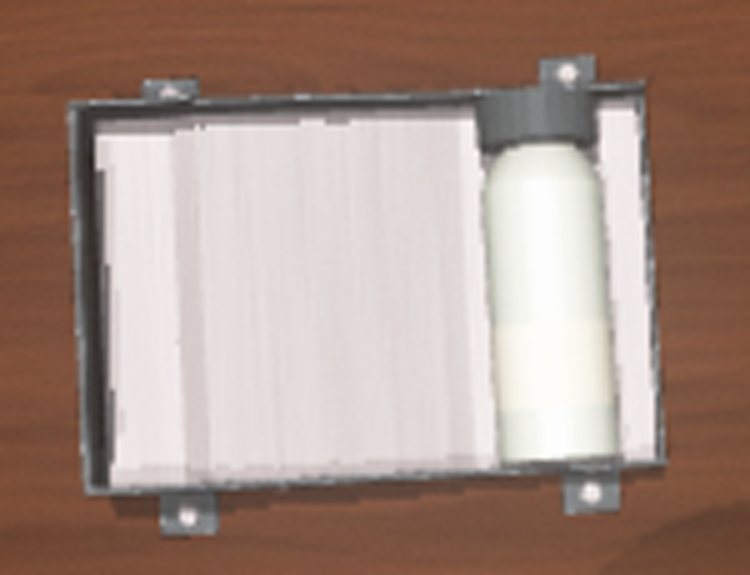

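View pics/scz.png

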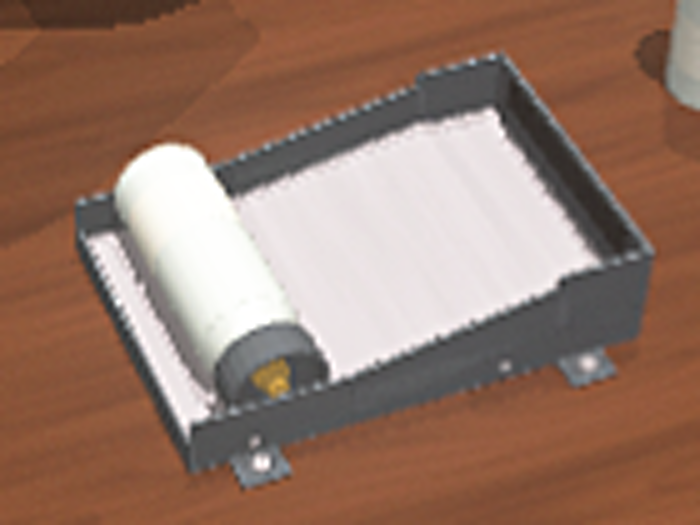

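```bash
cat > h.py <<'E'
import numpy as np, cv2
from station import status, camera, ctrl
def ray(c,u,v):
    K=np.array([[c["fx"],0,c["cx"]],[0,c["fy"],c["cy"]],[0,0,1.]])
    d=np.array([c["k1"],0,0,0,0.])
    # k1 model: x_d = x(1+k1 r^2)
    p=cv2.undistortPoints(np.array([[[u,v]]],float),K,d)[0,0]
    T=np.array(c["world_from_camera"]); return T[:3,3],T[:3,:3]@np.array([p[0],p[1],1.])
def plane(c,u,v,z):
    o,d=ray(c,u,v); return o+d*(z-o[2])/d[2]
def proj(c,P):
    T=np.linalg.inv(np.array(c["world_from_camera"])); q=T[:3,:3]@np.array(P,float)+T[:3,3]
    x,y=q[:2]/q[2]; r=1+c["k1"]*(x*x+y*y); return np.array([c["fx"]*x*r+c["cx"],c["fy"]*y*r+c["cy"]])
E
python3 - <<'E'
from h import *
c=camera("top")
f=lambda X,Y,z,n:print(n,np.round(plane(c,150+(X+.5)/5-.5,125+(Y+.5)/5-.5,z)*1000,1))
f(568,73,5,"boltA x+ low");f(592,492,5,"bolt x- low");f(168,92,5,"bolt x+ hi");f(188,516,5,"bolt x- hi")
f(72,103,88,"stop x+");f(88,492,88,"stop x-")
f(643,85,50,"lip x+");f(663,464,50,"lip x-");f(643,85,24,"lip x+ z24");f(663,464,24,"lip x- z24")
f(487,260,49,"cyl left");f(606,260,49,"cyl R");f(497,455,49,"cyl l bot");f(616,455,49,"cyl R bot")
f(478,125,49,"collar l");f(593,125,49,"collar r"); f(535,90,70,"collar top"); f(557,460,49,"barrel end")
E
```

```text
boltA x+ low [-220.    42.4 5000. ]
bolt x- low [ 408.6   60.5 5000. ]
bolt x+ hi [-208.2 -560.1 5000. ]
bolt x- hi [ 428.9 -540.2 5000. ]
stop x+ [-14750.1 -16378.5  88000. ]
stop x- [  -367.3 -15969.2  88000. ]
lip x+ [-8127.4  2647.9 50000. ]
lip x- [ -292.8  2819.7 50000. ]
lip x+ z24 [-3546.5  1207.3 24000. ]
lip x- z24 [   90.1  1287.  24000. ]
cyl left [-4472.4  -656.7 49000. ]
cyl R [-4408.9  1738.  49000. ]
cyl l bot [ -546.3  -556.3 49000. ]
cyl R bot [ -483.3  1825.2 49000. ]
collar l [-7221.2  -769.4 49000. ]
collar r [-7159.   1555.8 49000. ]
collar top [-11586.3    598.3  70000. ]
barrel end [ -414.7   641.6 49000. ]
```

Heights were passed in mm; rerun with m.

Run:
```python
from h import *
c=camera("top")
f=lambda X,Y,z,n:print(n,np.round(plane(c,150+(X+.5)/5-.5,125+(Y+.5)/5-.5,z/1000)*1000,1))
f(568,73,5,"boltA x+ low");f(592,492,5,"bolt x- low");f(168,92,5,"bolt x+ hi");f(188,516,5,"bolt x- hi")
f(72,103,88,"stop x+");f(88,492,88,"stop x-")
f(643,85,50,"lip x+");f(663,464,50,"lip x-");f(643,85,24,"lip x+ z24");f(663,464,24,"lip x- z24")
f(487,260,49,"cyl left");f(606,260,49,"cyl R");f(497,455,49,"cyl l bot");f(616,455,49,"cyl R bot")
f(478,125,49,"collar l");f(593,125,49,"collar r"); f(535,90,70,"collar top"); f(557,460,49,"barrel end")
```

```text
boltA x+ low [690.1 -75.4   5. ]
bolt x- low [427.3 -83.    5. ]
bolt x+ hi [685.1 176.4   5. ]
bolt x- hi [418.9 168.1   5. ]
stop x+ [665.4 221.7  88. ]
stop x- [434.5 215.1  88. ]
lip x+ [ 673.3 -119.8   50. ]
lip x- [ 442.8 -124.8   50. ]
lip x+ z24 [ 677.9 -121.2   24. ]
lip x- z24 [ 443.2 -126.4   24. ]
cyl left [568.9 -22.2  49. ]
cyl R [567.  -94.2  49. ]
cyl l bot [450.9 -25.2  49. ]
cyl R bot [449.  -96.8  49. ]
collar l [651.5 -18.8  49. ]
collar r [649.7 -88.7  49. ]
collar top [668.4 -53.8  70. ]
barrel end [447.  -61.2  49. ]
```

```bash
python3 -m jog '[[0.1,-0.06,0,0,0,-0.17,1],[0.2,-0.12,0,0,0,-0.34,1],[0.3,-0.175,0,0,0,-0.51,1],[0.4,-0.23,0,0,0,-0.68,1],[0.485,-0.277,0,0,0,-0.827,1],[0.485,-0.277,0,0,0,-0.827,1],[0.485,-0.277,0,0,0,-0.827,1],[0.485,-0.277,0,0,0,-0.827,1],[0.485,-0.277,0,0,0,-0.827,1],[0.485,-0.277,0,0,0,-0.827,1],[0.485,-0.277,0,0,0,-0.827,1],[0.485,-0.277,0,0,0,-0.827,1],[0.485,-0.277,0,0,0,-0.827,1],[0.485,-0.277,0,0,0,-0.827,1],[0.485,-0.277,0,0,0,-0.827,1],[0.485,-0.277,0,0,0,-0.827,1]]'
python3 - <<'E'
from h import *
s=status.get_obs(); print(s["time_s"],s["ee_pos"],s["eef_rot"],s["force"])
cv2.imwrite("pics/w1.png",camera("wrist")["image"][:,:,::-1])
cv2.imwrite("pics/s1.png",camera("scene")["image"][:,:,::-1])
E
```

```text
time_s: 1.85
ee_pos: [0.543, -0.1202, 0.2056]
eef_rot: [3.141, -0.0, 1.594]
force: [0.2, 0.4, 0.7]
grip_width: 0.0939
1.85 [ 0.54304851 -0.12016695  0.20558582] [ 3.14145792e+00 -3.53787457e-04  1.59419668e+00] [0.18889316 0.36161426 0.73642497]
```

View pics/w1.png

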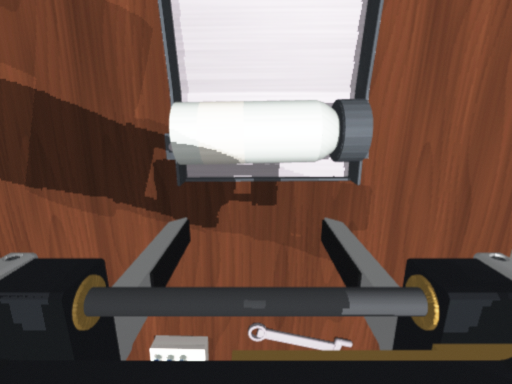

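View pics/s1.png

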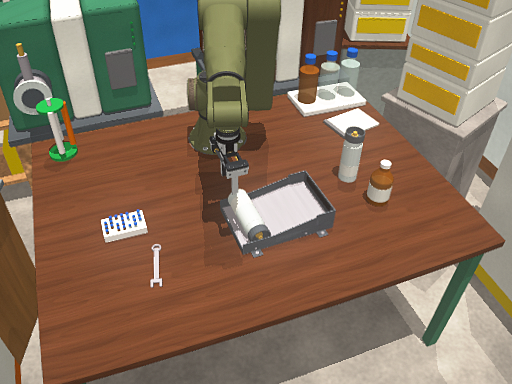

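Run:
```python
from h import *
c=camera("wrist")
f=lambda u,v,z,n:print(n,np.round(plane(c,u,v,z/1000)*1000,1))
f(184,180,24,"lip l");f(358,179,24,"lip r")
f(172,103,49,"barrel end top");f(172,164,49,"barrel end bot")
o,d=ray(c,240,101);
# silhouette tangent lines of cylinder: world y-z plane
for u in (200,300):
  for v in (100.5,163.5):
    o,d=ray(c,u,v); a=np.arctan2(d[2],d[1]); print(u,v,np.round(o*1000),"y at z49:",(o+d*(.049-o[2])/d[2])[1]*1000,"offset",37/abs(np.sin(a)))
f(371,130,49,"collar end")
f(163,0,85,"cheek l");f(380,0,85,"cheek r")
```

```text
lip l [ 445.8 -124.    24. ]
lip r [ 683.2 -117.2   24. ]
barrel end top [442.4 -25.6  49. ]
barrel end bot [438.3 -98.3  49. ]
200 100.5 [541. -44. 384.] y at z49: -22.090541184977052 offset 37.076758185546794
200 163.5 [541. -44. 384.] y at z49: -96.85860395469395 offset 37.462613518991844
300 100.5 [541. -44. 384.] y at z49: -19.39767951808238 offset 37.0970626268698
300 163.5 [541. -44. 384.] y at z49: -94.02774758561847 offset 37.414927632838385
collar end [681.8 -51.3  49. ]
cheek l [449.7  66.8  85. ]
cheek r [659.   71.7  85. ]
```

```bash
python3 -m jog '[[0,0,0.03,0,0,0,1],[0,0,0.06,0,0,0,1],[0,0,0.09,0,0,0,1],[0,0,0.12,0,0,0,1],[0,0,0.14,0,0,0,1],[0,0,0.155,0,0,0,1],[0,0,0.163,0,0,0,1],[0,0,0.168,0,0,0,1],[0,0,0.168,0,0,0,1],[0,0,0.168,0,0,0,1]]'
python3 - <<'E'
from h import *
s=status.get_obs(); print(s["time_s"],s["ee_pos"],s["eef_rot"],s["force"])
cv2.imwrite("pics/w2.png",camera("wrist")["image"][:,:,::-1])
E
```

```text
time_s: 3.0
ee_pos: [0.5437, -0.1197, 0.0383]
eef_rot: [3.14, -0.0, 1.595]
force: [0.3, -0.5, -0.2]
grip_width: 0.0943
3.0 [ 0.5437234  -0.11974562  0.03825219] [ 3.14044330e+00 -1.13132622e-04  1.59484793e+00] [ 0.3494699  -0.54219078 -0.1954655 ]
```

View pics/w2.png

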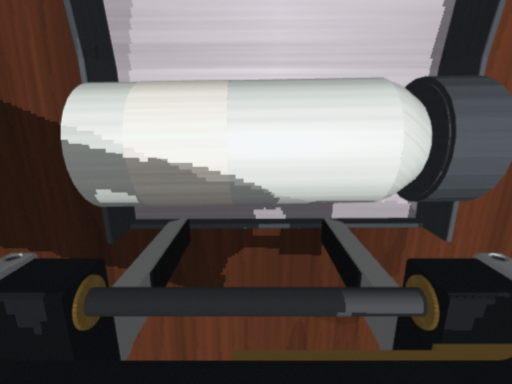

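```bash
python3 -m jog '[[0.003,0,0,0,0,0,1],[0.006,0,0,0,0,0,1],[0.008,0,0,0,0,0,1],[0.01,0,0,0,0,0,1],[0.012,0,0,0,0,0,1],[0.013,0,0,0,0,0,1],[0.014,0,0,0,0,0,1],[0.015,0,0,0,0,0,1],[0.016,0,0,0,0,0,1],[0.017,0,0,0,0,0,1],[0.018,0,0,0,0,0,1],[0.019,0,0,0,0,0,1],[0.02,0,0,0,0,0,1]]'
python3 - <<'E'
from h import *
cv2.imwrite("pics/w3.png",camera("wrist")["image"][:,:,::-1])
E
```

```text
time_s: 4.35
ee_pos: [0.5433, -0.0997, 0.0383]
eef_rot: [3.14, -0.0, 1.595]
force: [1.7, 0.1, -1.0]
grip_width: 0.0939
```

View pics/w3.png

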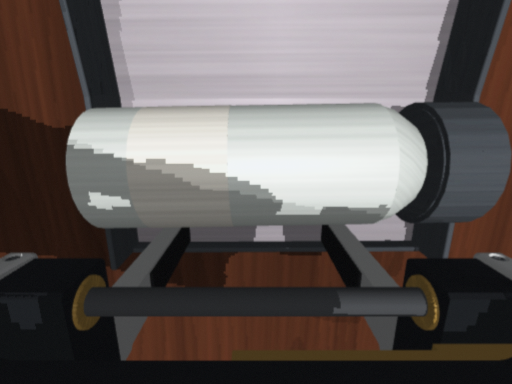

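```bash
cat >> h.py <<'E'
def cyl(c,z,us=(260,340),show=False):
    """axis y (world) at columns from bright barrel edges in wrist image, axis height z"""
    im=c["image"].astype(int); out=[]
    for u in us:
        pass
    return out
def axis_from(c,u,v0,v1,z,r=.037):
    # tangent rays at upper and lower silhouette, in world y-z
    ys=[]
    for v,s in ((v0,-1),(v1,1)):
        o,d=ray(c,u,v); n=np.hypot(d[1],d[2]); y=(o+d*(z-o[2])/d[2])[1]; ys.append((y+s*r*n/abs(d[2]))*1000)
    x=plane(c,u,(v0+v1)/2,z+r)[0]*1000
    return np.round([x]+ys+[np.mean(ys)],1)
E
python3 - <<'E'
from h import *
c=camera("wrist"); g=c["image"].astype(int)
for u in (160,210,260,310,360): print(u, g[90:115:2,u].sum(1), g[214:244:2,u].sum(1))
for u,a,b in ((130,107.5,226),(370,104,223)): print(axis_from(c,u,a,b,.049))
print(status.get_obs()["ee_pos"],status.get_obs()["force"])
E
```

```text
160 [531 527 530 538 552 584 588 573 425 471 521 557 593] [330 323 317 310 302 285 267 245 245 245 240 239 244 242 239]
210 [545 539 536 544 571 613 607 545 443 493 535 569 598] [330 319 312 302 297 277 252 238 246 238 237 246 241 235 119]
260 [558 548 544 558 602 636 629 529 407 460 503 531 557] [308 294 284 283 273 290 453 466 476 465 470 479 462 455 133]
310 [565 551 537 557 589 627 614 402 432 480 513 544 555] [444 290 285 279 271 253 240 239 241 236 245 243 240 218  99]
360 [556 542 536 547 571 597 527 411 457 496 527 554 555] [294 286 282 277 271 440 481 482 474 468 472 476 471 387 191]
[480.1 -54.5 -52.9 -53.7]
[597.5 -49.3 -47.7 -48.5]
[ 0.5432722  -0.09961007  0.03831441] [ 0.15298682 -0.60592014 -0.48948535]
```

Run:
```python
import cv2
a=cv2.imread("pics/w2.png")[60:260,50:510]; b=cv2.imread("pics/w3.png")[60:260,50:510]
import numpy as np
cv2.imwrite("pics/w23.png",cv2.resize(np.vstack([a,b]),None,fx=1.5,fy=1.5,interpolation=cv2.INTER_CUBIC))
```

```text
(no output)
```

View pics/w23.png

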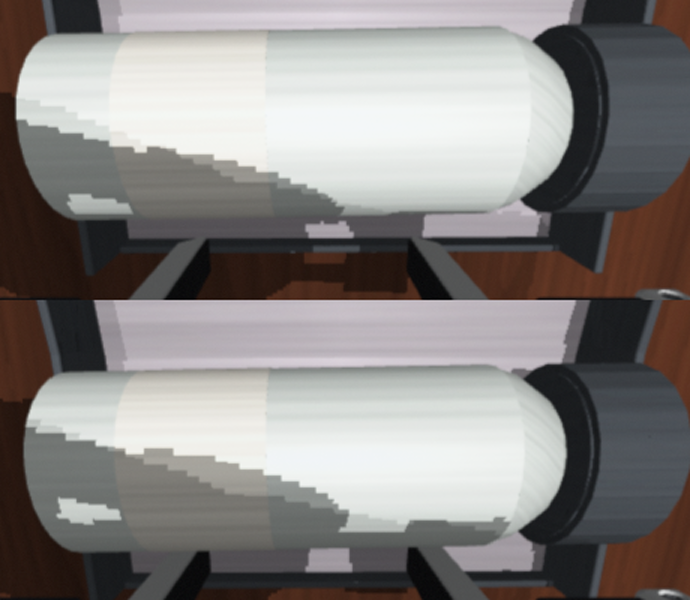

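```bash
python3 -m jog '[[0.001,0,0,0,0,0,1],[0.003,0,0,0,0,0,1],[0.005,0,0,0,0,0,1],[0.007,0,0,0,0,0,1],[0.009,0,0,0,0,0,1],[0.011,0,0,0,0,0,1],[0.013,0,0,0,0,0,1],[0.015,0,0,0,0,0,1],[0.017,0,0,0,0,0,1],[0.019,0,0,0,0,0,1],[0.021,0,0,0,0,0,1],[0.023,0,0,0,0,0,1],[0.025,0,0,0,0,0,1],[0.027,0,0,0,0,0,1],[0.029,0,0,0,0,0,1],[0.031,0,0,0,0,0,1],[0.033,0,0,0,0,0,1],[0.035,0,0,0,0,0,1],[0.037,0,0,0,0,0,1],[0.039,0,0,0,0,0,1]]'
python3 - <<'E'
from h import *
c=camera("wrist");cv2.imwrite("pics/w4.png",c["image"][:,:,::-1])
cv2.imwrite("pics/s4.png",cv2.resize(camera("scene")["image"][130:280,190:390,::-1],None,fx=3,fy=3))
print(status.get_obs()["ee_pos"],status.get_obs()["force"])
E
```

```text
time_s: 6.45
ee_pos: [0.5423, -0.0605, 0.0383]
eef_rot: [3.14, -0.0, 1.595]
force: [0.6, 0.6, 0.4]
grip_width: 0.0941
[ 0.54228849 -0.06040342  0.03829783] [ 0.07607733 -0.23414896 -0.0928345 ]
```

View pics/w4.png

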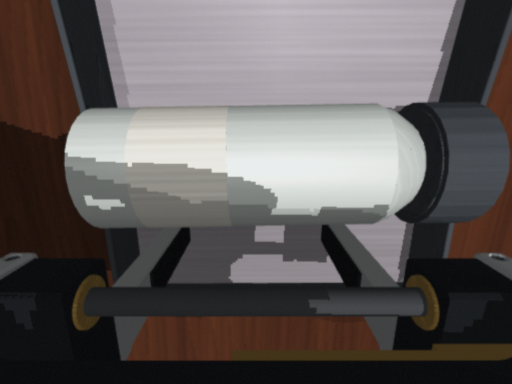

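View pics/s4.png

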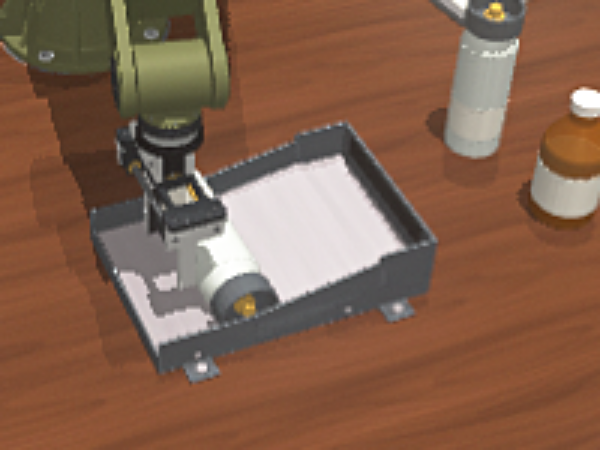

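```bash
python3 -m jog '[[0.002,0,0,0,0,0,1],[0.004,0,-0.0004,0,0,0,1],[0.006,0,-0.0008,0,0,0,1],[0.008,0,-0.001,0,0,0,1],[0.01,0,-0.0014,0,0,0,1],[0.012,0,-0.0018,0,0,0,1],[0.014,0,-0.002,0,0,0,1],[0.016,0,-0.0024,0,0,0,1],[0.018,0,-0.0028,0,0,0,1],[0.02,0,-0.0032,0,0,0,1],[0.022,0,-0.0035,0,0,0,1],[0.024,0,-0.0039,0,0,0,1],[0.026,0,-0.0042,0,0,0,1],[0.028,0,-0.0046,0,0,0,1],[0.03,0,-0.005,0,0,0,1],[0.032,0,-0.0053,0,0,0,1],[0.034,0,-0.0057,0,0,0,1],[0.036,0,-0.006,0,0,0,1],[0.038,0,-0.0064,0,0,0,1],[0.04,0,-0.0068,0,0,0,1]]'
python3 - <<'E'
from h import *
c=camera("wrist");cv2.imwrite("pics/w5.png",c["image"][:,:,::-1])
s=status.get_obs();print(s["ee_pos"],s["force"],s["moment"])
E
```

```text
time_s: 8.55
ee_pos: [0.5413, -0.0202, 0.0451]
eef_rot: [3.14, -0.0, 1.595]
force: [0.2, -2.3, 1.0]
grip_width: 0.0937
[ 0.54131271 -0.01994467  0.04516524] [ 0.07730206  0.08218497 -0.26308451] [-0.17559015 -0.15033018  0.05253259]
```

View pics/w5.png

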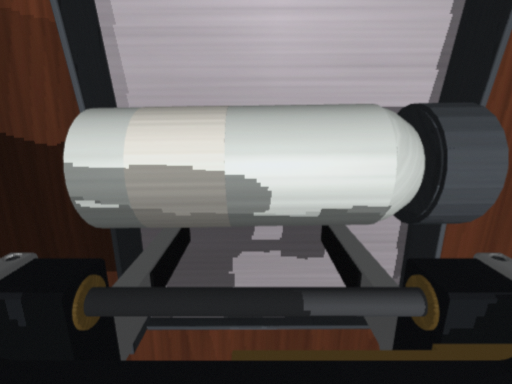

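```bash
python3 -m jog '[[0.002,0,-0.0003,0,0,0,1],[0.004,0,-0.0007,0,0,0,1],[0.006,0,-0.001,0,0,0,1],[0.008,0,-0.0014,0,0,0,1],[0.01,0,-0.0018,0,0,0,1],[0.012,0,-0.0021,0,0,0,1],[0.014,0,-0.0025,0,0,0,1],[0.016,0,-0.0028,0,0,0,1],[0.018,0,-0.0032,0,0,0,1],[0.02,0,-0.0035,0,0,0,1],[0.022,0,-0.0039,0,0,0,1],[0.024,0,-0.0042,0,0,0,1],[0.026,0,-0.0046,0,0,0,1],[0.028,0,-0.0049,0,0,0,1],[0.03,0,-0.0053,0,0,0,1],[0.032,0,-0.0056,0,0,0,1],[0.034,0,-0.006,0,0,0,1],[0.036,0,-0.0063,0,0,0,1],[0.038,0,-0.0067,0,0,0,1],[0.04,0,-0.007,0,0,0,1]]'
```

```text
time_s: 10.6
ee_pos: [0.5403, 0.0202, 0.0522]
eef_rot: [3.14, -0.0, 1.595]
force: [-0.3, -2.4, 1.3]
grip_width: 0.0939
```

```bash
python3 -m jog '[[0.002,0,-0.0003,0,0,0,1],[0.004,0,-0.0007,0,0,0,1],[0.006,0,-0.001,0,0,0,1],[0.008,0,-0.0014,0,0,0,1],[0.01,0,-0.0018,0,0,0,1],[0.012,0,-0.0021,0,0,0,1],[0.014,0,-0.0025,0,0,0,1],[0.016,0,-0.0028,0,0,0,1],[0.018,0,-0.0032,0,0,0,1],[0.02,0,-0.0035,0,0,0,1],[0.022,0,-0.0039,0,0,0,1],[0.024,0,-0.0042,0,0,0,1],[0.026,0,-0.0046,0,0,0,1],[0.028,0,-0.0049,0,0,0,1],[0.03,0,-0.0053,0,0,0,1],[0.032,0,-0.0056,0,0,0,1],[0.034,0,-0.006,0,0,0,1],[0.036,0,-0.0063,0,0,0,1],[0.038,0,-0.0067,0,0,0,1],[0.04,0,-0.007,0,0,0,1]]'
python3 - <<'E'
from h import *
c=camera("wrist");cv2.imwrite("pics/w6.png",c["image"][:,:,::-1])
s=status.get_obs();print(s["ee_pos"],s["force"],s["moment"])
E
```

```text
time_s: 12.6
ee_pos: [0.5393, 0.0604, 0.0593]
eef_rot: [3.14, -0.0, 1.595]
force: [-1.0, -3.6, 1.1]
grip_width: 0.0943
[0.53930971 0.06066839 0.05928289] [-0.10617109 -0.33720173  0.3768718 ] [-0.23647822 -0.12132162  0.08940639]
```

View pics/w6.png

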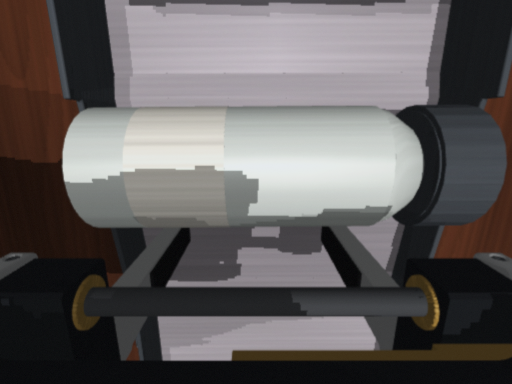

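Run:
```python
from h import *
c=camera("wrist"); g=c["image"].astype(int).sum(2)
print(g[0:12,250],g[60:110:2,250])
for n,u,v,z in (("crest l",140,74,.04),("crest r",420,73,.04),("saddle foot",250,104,.04)): print(n,np.round(plane(c,u,v,z)*1000,1))
print(axis_from(c,200,107.5,226,.0705),axis_from(c,330,106,224.5,.0705)); print(status.get_obs()["ee_pos"])
cv2.imwrite("pics/s6.png",cv2.resize(camera("scene")["image"][130:280,190:390,::-1],None,fx=4,fy=4))
```

```text
[241 240 237 235 246 338 454 465 466 472 470 469] [568 561 570 566 565 574 576 503 480 480 490 492 487 487 494 495 498 494
 507 509 496 492 491 397 366]
crest l [458.1 165.7  40. ]
crest r [648.4 170.9  40. ]
saddle foot [533.2 148.1  40. ]
[510.5 106.6 108.4 107.5] [573.9 109.3 111.2 110.2]
[0.53926728 0.06056732 0.0591633 ]
```

View pics/s6.png

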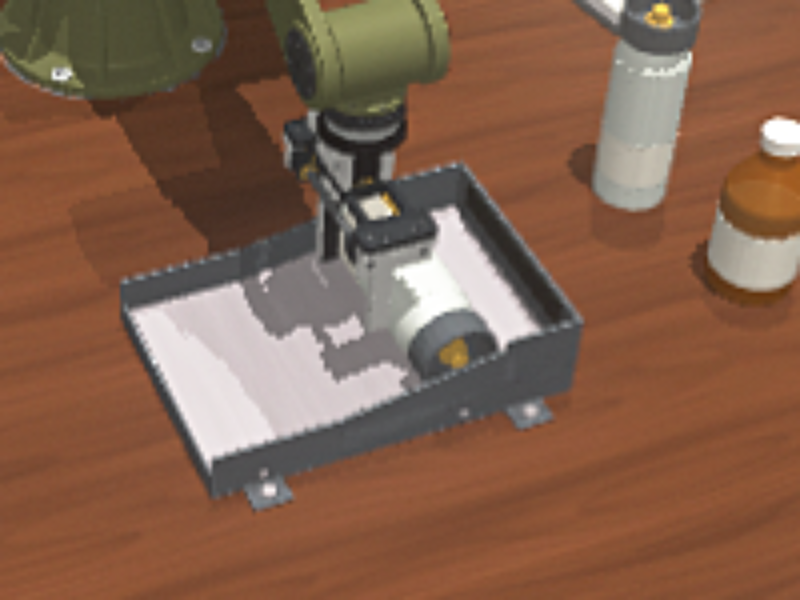

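```bash
python3 -m jog '[[0.002,0,-0.0003,0,0,0,1],[0.004,0,-0.0007,0,0,0,1],[0.006,0,-0.001,0,0,0,1],[0.008,0,-0.0014,0,0,0,1],[0.01,0,-0.0018,0,0,0,1],[0.012,0,-0.0021,0,0,0,1],[0.014,0,-0.0025,0,0,0,1],[0.016,0,-0.0028,0,0,0,1],[0.018,0,-0.0032,0,0,0,1],[0.02,0,-0.0035,0,0,0,1],[0.022,0,-0.0039,0,0,0,1],[0.024,0,-0.0042,0,0,0,1],[0.026,0,-0.0046,0,0,0,1],[0.028,0,-0.0049,0,0,0,1],[0.03,0,-0.0053,0,0,0,1],[0.032,0,-0.0056,0,0,0,1],[0.034,0,-0.006,0,0,0,1],[0.036,0,-0.0063,0,0,0,1],[0.0375,0,-0.0066,0,0,0,1],[0.039,0,-0.0067,0,0,0,1]]'
```

```text
time_s: 14.75
ee_pos: [0.5383, 0.0996, 0.0659]
eef_rot: [3.14, -0.001, 1.595]
force: [0.3, -1.8, 0.9]
grip_width: 0.0941
```

```bash
python3 -m jog '[[0.001,0,0,0,0,0,1],[0.002,0,0,0,0,0,1],[0.003,0,0,0,0,0,1],[0.004,0,0,0,0,0,1],[0.005,0,0,0,0,0,1],[0.006,0,0,0,0,0,1],[0.007,0,0,0,0,0,1],[0.008,0,0,0,0,0,1],[0.009,0,0,0,0,0,1],[0.01,0,0,0,0,0,1],[0.011,0,0,0,0,0,1],[0.012,0,0,0,0,0,1],[0.013,0,0,0,0,0,1],[0.014,0,0.0005,0,0,0,1],[0.015,0,0.001,0,0,0,1],[0.016,0,0.0015,0,0,0,1],[0.017,0,0.002,0,0,0,1],[0.018,0,0.0025,0,0,0,1],[0.019,0,0.003,0,0,0,1],[0.02,0,0.003,0,0,0,1]]'
python3 - <<'E'
from h import *
c=camera("wrist");cv2.imwrite("pics/w7.png",c["image"][:,:,::-1])
s=status.get_obs();print(s["ee_pos"],s["force"],s["moment"])
E
```

```text
time_s: 16.75
ee_pos: [0.5378, 0.1197, 0.0628]
eef_rot: [3.141, -0.001, 1.595]
force: [-1.0, 0.6, -0.0]
grip_width: 0.0943
[0.53776565 0.11981108 0.06284139] [-0.79719121 -0.39626398  0.2244011 ] [-0.10957402 -0.10441746 -0.0145406 ]
```

View pics/w7.png

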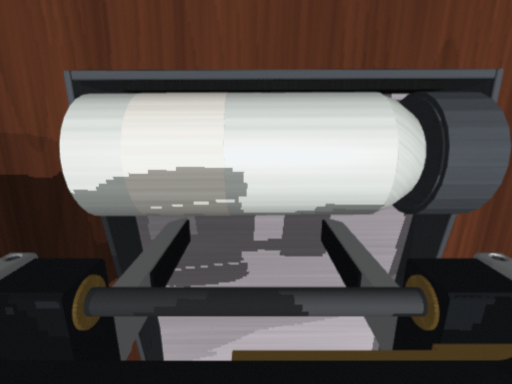

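```bash
python3 - <<'E'
from h import *
c=camera("wrist")
print(axis_from(c,200,93.5,214,.0735),axis_from(c,330,92.5,212.5,.0735))
E
python3 -m jog '[[0.001,0,0,0,0,0,1],[0.002,0,0,0,0,0,1],[0.003,0,0,0,0,0,1],[0.0035,0,0,0,0,0,1],[0.004,0,0,0,0,0,1],[0.0045,0,0,0,0,0,1],[0.005,0,0,0,0,0,1],[0.005,0,0,0,0,0,1]]'
```

```text
[509.1 173.5 175.1 174.3] [571.9 175.8 177.9 176.9]
time_s: 17.65
ee_pos: [0.5377, 0.1248, 0.0629]
eef_rot: [3.14, -0.001, 1.596]
force: [-0.1, -0.2, 0.3]
grip_width: 0.094
```

```bash
python3 -m jog '[[0.0005,0,0,0,0,0,1],[0.001,0,0,0,0,0,1],[0.0015,0,0,0,0,0,1],[0.0015,0,0,0,0,0,1]]'
python3 - <<'E'
from h import *
for i in range(2):
    c=camera("wrist"); s=status.get_obs();print(s["ee_pos"],s["force"],s["moment"])
E
python3 -m jog '[[0.0005,0,0,0,0,0,1],[0.001,0,0,0,0,0,1],[0.001,0,0,0,0,0,1]]'
```

```text
time_s: 18.05
ee_pos: [0.5376, 0.1263, 0.0629]
eef_rot: [3.14, -0.001, 1.596]
force: [0.7, -0.1, -0.2]
grip_width: 0.0938
[0.53761553 0.12631218 0.06286106] [ 0.09368974  0.28306124 -0.48703891] [-0.04220013 -0.11855766  0.01096815]
[0.53764296 0.12630048 0.06289601] [0.4949429  0.5522247  0.05497667] [-0.03438114 -0.06954648 -0.05451667]
time_s: 18.45
ee_pos: [0.5376, 0.1273, 0.0629]
eef_rot: [3.14, -0.001, 1.596]
force: [0.0, 1.1, 0.7]
grip_width: 0.094
```

```bash
python3 -m jog '[[0.0005,0,0,0,0,0,1],[0.001,0,0,0,0,0,1],[0.001,0,0,0,0,0,1]]'
python3 - <<'E'
from h import *
c=camera("wrist");cv2.imwrite("pics/w8.png",c["image"][:,:,::-1])
s=status.get_obs();print(s["ee_pos"],s["force"],s["moment"])
E
```

```text
time_s: 18.75
ee_pos: [0.5376, 0.1278, 0.0629]
eef_rot: [3.141, 0.0, 1.596]
force: [0.3, -5.0, 1.0]
grip_width: 0.0939
[0.53757041 0.12782497 0.06289513] [ 0.07480062 -5.41606574  1.24373189] [-1.03225157  0.05745272  0.24768672]
```

View pics/w8.png

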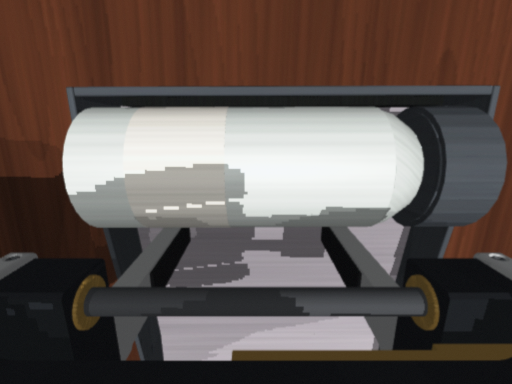

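```bash
python3 -m jog '[[-0.0005,0,0,0,0,0,1],[-0.001,0,0,0,0,0,1],[-0.002,0,0,0,0,0,1],[-0.004,0,0,0,0,0,1],[-0.008,0,0,0,0,0,1],[-0.014,0,0,0,0,0,1],[-0.02,0,0,0,0,0,1],[-0.028,0,0,0,0,0,1],[-0.035,0,-0.01,0,0,0,1],[-0.04,0,-0.03,0,0,0,1],[-0.045,0,-0.06,0,0,0,1],[-0.05,0,-0.09,0,0,0,1],[-0.07,0,-0.12,0,0,0,1],[-0.09,0,-0.14,0,0,0,1],[-0.12,0,-0.15,0,0,0,1],[-0.15,0,-0.15,0,0,0,1],[-0.18,0,-0.15,0,0,0,1],[-0.2,0,-0.15,0,0,0,1],[-0.2,0,-0.15,0,0,0,1],[-0.2,0,-0.15,0,0,0,1]]'
python3 - <<'E'
from h import *
for n in("wrist","top","scene"):
    c=camera(n);cv2.imwrite(f"pics/{n}9.png",c["image"][:,:,::-1])
a=cv2.imread("pics/top9.png")[125:240,150:300]; cv2.imwrite("pics/topz9.png",cv2.resize(a,None,fx=5,fy=5,interpolation=cv2.INTER_CUBIC))
s=status.get_obs();print(s["ee_pos"],s["force"],s["moment"])
E
```

```text
time_s: 20.8
ee_pos: [0.5423, -0.0722, 0.2134]
eef_rot: [3.14, 0.0, 1.595]
force: [-0.2, 0.9, -0.4]
grip_width: 0.0938
[ 0.54242355 -0.07126627  0.21320934] [ 0.19348186 -0.31431837 -0.13734501] [-0.00730981 -0.12467487  0.00037694]
```

View pics/topz9.png

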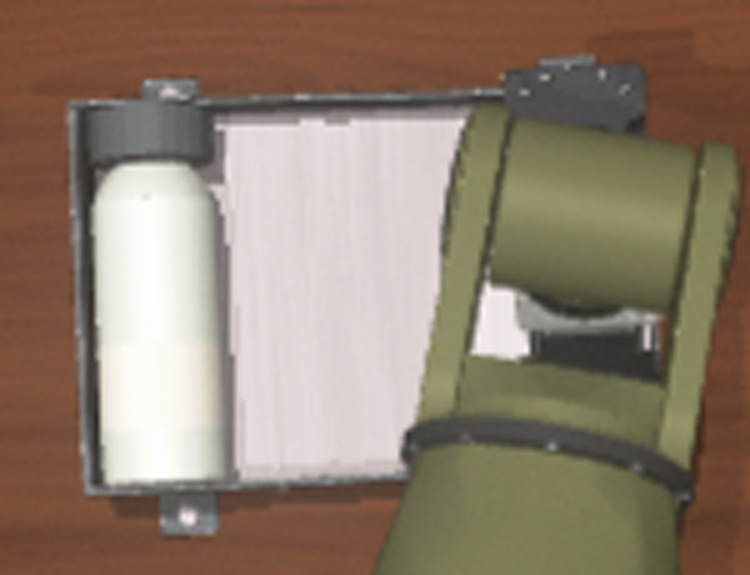

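View pics/scene9.png

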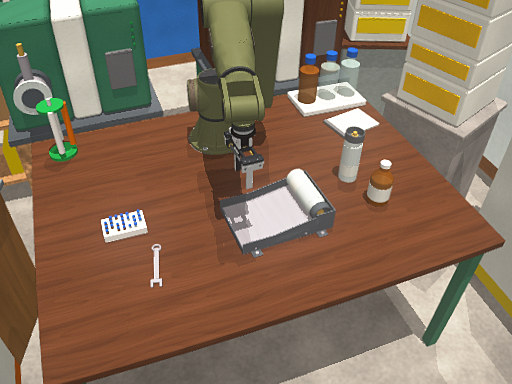

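View pics/wrist9.png

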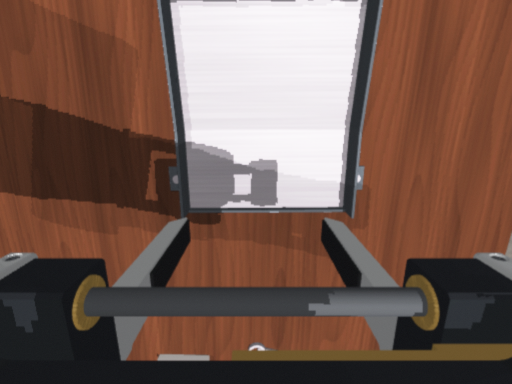

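Run:
```python
from h import *
c=camera("top")
cv2.imwrite("pics/topz10.png",cv2.resize(c["image"][125:240,150:300,::-1],None,fx=5,fy=5,interpolation=cv2.INTER_CUBIC))
g=c["image"].astype(int).sum(2)
for v in (170,185,200,215): print(v,g[v,164:200])
f=lambda X,Y,z:plane(c,150+(X+.5)/5-.5,125+(Y+.5)/5-.5,z)*1000
for Y,a,b in((220,96,218),(440,104,227)): 
    p,q=f(a,Y,.0735),f(b,Y,.0735); print(np.round((p+q)/2,1),np.round(p-q,1))
```

```text
170 [320 407 249 174 395 594 659 693 705 717 728 736 748 753 756 757 757 751
 744 737 721 703 696 674 646 614 561 506 430 344 376 610 608 651 656 651]
185 [233 376 269 201 167 538 640 678 699 708 722 730 739 750 754 756 758 756
 749 745 731 717 702 691 667 635 596 554 483 396 365 385 609 652 661 667]
200 [269 292 395 234 191 289 620 687 713 727 739 744 748 748 748 750 751 747
 744 742 738 735 729 717 703 684 653 611 559 490 390 368 388 602 659 667]
215 [267 271 437 380 223 191 407 607 666 694 705 718 728 736 749 753 756 757
 758 753 744 736 722 704 695 681 647 613 569 510 437 353 383 601 600 662]
[595.8 174.   73.5] [ 2.1 73.3  0. ]
[464.3 171.   73.5] [ 1.8 73.4  0. ]
```

Run:
```python
from h import *
a=cv2.imread("pics/top9.png")[125:240,150:235].astype(int); c=camera("top"); b=c["image"][125:240,150:235,::-1].astype(int)
print(np.abs(a-b).max())
t0=cv2.imread("pics/top0.png").astype(int); d=np.abs(t0-c["image"][:,:,::-1]).max(2)
for n,(x0,x1,y0,y1) in dict(wrench=(350,390,120,195),rack=(365,430,200,245),bottle=(60,112,150,195),spare=(65,128,205,245)).items(): print(n,d[y0:y1,x0:x1].max())
print(status.get_obs()["time_s"]); ctrl.hand_in()
```

```text
46
wrench 7
rack 6
bottle 6
spare 6
21.05
the job is handed in; nothing more can be done
```

I pushed the gas cylinder up the slope, over the crest and into the saddle, and I have handed the job in. Both open fingertips were behind the barrel, one on each side of its balance point. I pushed at about 20 mm/s up the slope and 10 mm/s over the crest. The last push against the stop was gentle, reading about 5 N. On the slope the readings were 2–4 N. I then backed the gripper off and raised it to 213 mm, and the whole job took about 21 s.

- **Seat:** In the last top view the cylinder lies in the saddle with its axis at about y = 173 mm in the world frame. I expected 173.4–176 mm, so this agrees within the 2 mm calibration. It may have eased back within the 2 mm of play after I released it, so I can't confirm from the pictures that it is still touching the stop.
- **Square across:** The axis is at about 1.3°, against about 1.4° measured for the cradle. The wrist camera had shown it roughly 1° off near the start, but the final top view did not.
- **Rolling ahead:** Past the crest the cylinder rolled the last few millimetres into the saddle on its own, ahead of the fingers. It stayed there.
- **Other things on the bench:** The spare cylinder, bottle, rack and wrench look unchanged between the first and last top pictures.
- **Unexplained check:** Comparing two top pictures of the saddle area, taken just after I withdrew, gave a largest pixel difference of 46. I put this down to the arm at the edge of the crop still settling, but I did not confirm it before handing in.

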